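Line up the ink bottles by height on the shop counter

ROBOT

A 6-joint arm with a two-finger parallel gripper is mounted at the origin on the work surface. World frame = base frame: x ahead of the robot, y to its left, z up, the work surface at z = 0. Lengths are in mm, angles in rad, forces in N, time in s.
With the tool pointing down it reaches from about 300 to 750 mm from the base axis. Payload 8.5 kg.
Tool frame: the origin (TCP) lies on the centre line of the jaws, within the pads' length; the fingertips stand 8 mm ahead of it and the grasp point (between the pads) lies 11 mm behind it (env.tip_reach is the distance from the TCP to the fingertips, in mm); z points along the fingers, y is the line along which they close (so a half turn about z gives the same grasp; the last joint's range is limited). The gripper opens to 85 mm and grips with 20 to 120 N. Pads are 22 mm wide; open, the fingers measure 114 mm over their backs; the gripper's body (76 mm by 85 mm) begins 54 mm behind the grasp point. The pads swing forward as they close: fully open they stand 13 mm farther back than shut.
Start: joints at [-1.403, 0.381, 1.297, -0, 1.464, -0.215], TCP at [205.429, -510.176, 239.322] pointing down, gripper open.
Joint ranges: [-3.11, 3.11], [-0.89, 2.33], [0.22, 2.48], [-1.42, 4.56], [0.17, 2.85], [-2.88, 2.88]. Speed limits (rad/s): [2.39, 2.39, 3.14, 3.14, 3.14, 3.14].

INTERFACE

Orientations are given as [roll, pitch, yaw] about the fixed x, y, z axes, in that order (R = Rz(yaw) Ry(pitch) Rx(roll)).
In Python, from bench import readout, grab_frame, order, env gives the robot as it stands.
- The arm moves only by the shell command python3 -m jog 'ROWS' [FORCE]. ROWS is text: rows parted by semicolons, each of 7 numbers parted by spaces: the turn, a rotation vector about the world's x, y, z in degrees, then the shift along the world's x, y, z in mm, then the opening, from -1 (shut) to 1 (fully open). In form: wx wy wz dx dy dz hand; .... A call has 1 to 5 rows; each row shifts and turns the commanded pose from where the row before left it; what a row does not reach is not made up. A row lasts 1/10 s, in which the tool goes at most 50 mm and 8.59 degrees, less where a joint would pass 70% of its speed; a pose out of reach is approached as far as the arm can. A call with a gripper value outside its range is refused whole. The fingers move at their own pace and stop on an object; FORCE is the grip in N (left out, the last holds). Time passes only in rows, so rows that do not move let the fingers close. It gives the time, the measured TCP pose, the force, the opening and the grip force at its end, in the units of the state.
- readout.get_obs(): the state, without advancing time (a new reading comes with each control period).
- grab_frame(name): name is "side" or "top" or "wrist"; returns a dict with "image" (420x560x3 uint8, blue, green, red), "range_z" (420x560 float32, mm along the optical axis (not along the pixel's ray), 0 where there is no reading), "fovy" (degrees; the focal length in pixels is half the picture's height over the tangent of half this angle, whatever the lens; pixels are square), "cx", "cy" (the principal point, pixels), "cam_to_world" (4x4, takes a point from camera to world coordinates). Camera axes: x right, y down, z forward; pixel columns grow to the right and rows downward; lengths in mm; the calibration is good to about 2 mm. A picture is of the moment at which its call begins.
- order.hand_in(): hands the job in; it is judged then, once.
The state is a dict: "t": time; "joints": joint angles; "dq": joint speeds; "joint_efforts": joint torques, N m; "tcp_pos": TCP position; "tcp_rot": TCP orientation; "wrist_force": force on the tool from outside, world axes, zero at the start; "torque": the same for the moment, N m; "width": finger opening in mm; "grasp_force": force on a finger pad.
Only numpy, scipy, OpenCV 4.12 (cv2) and the standard library are available. Lean on these libraries where they do the work, as an engineer would, in place of code of your own. Each camera call takes 0.05 s, during which the arm holds its last target. There are 200 camera calls.

TASK

Move the four ink bottles from the green mat to the display board and stand them in order of height, one upright in the middle of each cork pad: the tallest next to the brass bell, stepping down to the shortest next to the card block. Set each bottle down gently rather than dropping it, tip none over, and leave the bell and the card block where they are.

Things in the scene. Friction and masses are not known exactly. Their poses are not given: they have to be found in the camera images.
- bottle_96: Upright round ink bottle, dark glass, white label band, black cap; the tallest of the four: 96 mm high in all; straight body 44 mm in diameter up to 75 mm, cap 30 mm in diameter, 18 mm high. 170 g, give or take 30 %. Origin at the centre of its underside, z up. Starts on a flat green mat 4 mm thick, bottle centres at least 90 mm apart. Graspable at any yaw.
- bottle_80: Upright round ink bottle, dark glass, white label band, black cap; the second tallest of the four: 80 mm high in all; straight body 50 mm in diameter up to 59 mm, cap 30 mm in diameter, 18 mm high. 180 g, give or take 30 %. Origin at the centre of its underside, z up. Starts on a flat green mat 4 mm thick, bottle centres at least 90 mm apart. Graspable at any yaw.
- bottle_64: Upright round ink bottle, dark glass, white label band, black cap; the third tallest of the four: 64 mm high in all; straight body 40 mm in diameter up to 43 mm, cap 30 mm in diameter, 18 mm high. 100 g, give or take 30 %. Origin at the centre of its underside, z up. Starts on a flat green mat 4 mm thick, bottle centres at least 90 mm apart. Graspable at any yaw.
- bottle_48: Upright round ink bottle, dark glass, white label band, black cap; the shortest (and widest) of the four: 48 mm high in all; straight body 56 mm in diameter up to 27 mm, cap 30 mm in diameter, 18 mm high. 120 g, give or take 30 %. Origin at the centre of its underside, z up. Starts on a flat green mat 4 mm thick, bottle centres at least 90 mm apart. Graspable at any yaw.
- pad_1: Round cork pad, the end pad at the board's -y end: 68 mm in diameter, 3 mm thick, fixed. Origin at the centre of its underside, z up. The four like pads lie in a straight row, 78 mm apart, on a fixed dark wooden board, 110 x 470 mm, 18 mm thick; y runs along the row from pad_1 to pad_4, x across the board.
- pad_2: Round cork pad, second from the board's -y end: 68 mm in diameter, 3 mm thick, fixed. Origin at the centre of its underside, z up. The four like pads lie in a straight row, 78 mm apart, on a fixed dark wooden board, 110 x 470 mm, 18 mm thick; y runs along the row from pad_1 to pad_4, x across the board.
- pad_3: Round cork pad, third from the board's -y end: 68 mm in diameter, 3 mm thick, fixed. Origin at the centre of its underside, z up. The four like pads lie in a straight row, 78 mm apart, on a fixed dark wooden board, 110 x 470 mm, 18 mm thick; y runs along the row from pad_1 to pad_4, x across the board.
- pad_4: Round cork pad, the end pad at the board's +y end: 68 mm in diameter, 3 mm thick, fixed. Origin at the centre of its underside, z up. The four like pads lie in a straight row, 78 mm apart, on a fixed dark wooden board, 110 x 470 mm, 18 mm thick; y runs along the row from pad_1 to pad_4, x across the board.
- bell: Brass counter bell, a dome on a black foot 60 mm in diameter, 49 mm high to its push pin. Loose, 0.3 kg. Stands on one end of the display board, 83 mm beyond the nearest pad, in line with the row; at which end differs from start to start. Origin at the centre of its underside.
- card_block: Small light wooden block, 45 x 50 mm and 20 mm high, with a blank white card upright in it, 55 mm high in all. Loose, 0.15 kg. Stands on the end of the display board away from the bell, 83 mm beyond the nearest pad. Origin at the centre of its underside, y along the card.
Things that resemble listed ones, but are neither listed nor needed, are in the scene too. Leave any orange look-alike of the bottle_64 alone.

How it is judged (in metres and radians):
At the end, for the whole second after the job is handed in: Counting from the bell, the four pads carry the bottles in falling order of height; each bottle's centre is within 12 mm of its pad's centre, standing on the pad (origin 17 to 26 mm above the counter) within 0.08 rad of upright, at rest (((horizontal distance between bell and pad_4 below 0.15 m and horizontal distance between bottle_96 and pad_4 below 0.012 m and horizontal distance between bottle_80 and pad_3 below 0.012 m and horizontal distance between bottle_64 and pad_2 below 0.012 m and horizontal distance between bottle_48 and pad_1 below 0.012 m) or (horizontal distance between bell and pad_1 below 0.15 m and horizontal distance between bottle_96 and pad_1 below 0.012 m and horizontal distance between bottle_80 and pad_2 below 0.012 m and horizontal distance between bottle_64 and pad_3 below 0.012 m and horizontal distance between bottle_48 and pad_4 below 0.012 m)) and height (world z) of bottle_96 between 0.017 and 0.026 m and angle between each of bottle_96, bottle_80, bottle_64, bottle_48's own z axis and vertical below 0.08 rad and linear speed of each of bottle_96, bottle_80, bottle_64, bottle_48 below 0.02 m/s and height (world z) of bottle_80 between 0.017 and 0.026 m and height (world z) of bottle_64 between 0.017 and 0.026 m and height (world z) of bottle_48 between 0.017 and 0.026 m); the robot touches nothing.
It fails at once if the bell is pushed more than 20 mm or tipped (distance of bell from where it was at the start of the episode above 0.02 m or angle between bell's own z axis and vertical above 0.5 rad).
It fails at once if the card block is pushed more than 20 mm or tipped (distance of card_block from where it was at the start of the episode above 0.02 m or angle between card_block's own z axis and vertical above 0.5 rad).
It fails at once if a bottle is tipped over (angle between any of bottle_96, bottle_80, bottle_64, bottle_48's own z axis and vertical above 0.7 rad).
It fails at once if a bottle is dropped: it is let go more than about 25 mm above the pads ((height (world z) of bottle_96 above 0.047 m and contact force between the fingers and bottle_96 below 0.02 N) or (height (world z) of bottle_80 above 0.047 m and contact force between the fingers and bottle_80 below 0.02 N) or (height (world z) of bottle_64 above 0.047 m and contact force between the fingers and bottle_64 below 0.02 N) or (height (world z) of bottle_48 above 0.047 m and contact force between the fingers and bottle_48 below 0.02 N)).
It also fails if it takes over 112 s, if anything falls off the work surface, if the arm or the gripper's body presses on something with over 40 N, if the wrist force passes 120 N, or if a joint passes its speed limit or range.

## Working session

There is one attempt and no reset: what is moved stays moved. The work goes in short steps, Python scripts to look and compute and a shell command to move; the robot and the scene stay as the last step left them, time stands still between calls to the robot, and variables do not carry over. Pictures are saved under pics/ and viewed, at most 14 in all, crops included, and the job is handed in when it is done.

```bash
mkdir -p pics; ls; python3 - <<'E'
from bench import readout, grab_frame, env
import cv2,numpy as np
print(readout.get_obs()); print(env.tip_reach)
for n in ["top","side"]:
    f=grab_frame(n); cv2.imwrite(f"pics/{n}0.png",f["image"]); np.savez(f"{n}0.npz",**f)
    print(n,f["fovy"],f["cx"],f["cy"],np.round(f["cam_to_world"],3).tolist())
E
```

```text
pics
{'t': 0.0, 'joints': array([-1.40325902e+00,  3.81199114e-01,  1.29827673e+00,  3.52929733e-05,
        1.46360895e+00, -2.15319079e-01]), 'dq': array([ 0.00046183, -0.00077992,  0.0009309 ,  0.00137616,  0.0007313 ,
        0.00021331]), 'joint_efforts': array([-1.89967868e-03, -4.48467278e+01, -2.31280178e+01, -3.06834736e-04,
        4.68593702e-03,  2.73862315e-05]), 'tcp_pos': array([ 205.41159659, -509.89137782,  238.70471649]), 'tcp_rot': array([-3.14014246e+00, -3.53084485e-04,  3.82852326e-01]), 'wrist_force': array([ 0.43801794, -0.89232966,  0.36872531]), 'torque': array([-0.00910406,  0.00232828, -0.01799748]), 'grasp_force': 0.0, 'width': 85.59937770462815}
8.0
top 51.51058887357977 276.1055426153911 209.62408578764428 [[-0.026, -0.998, 0.056, 492.574], [-1.0, 0.025, -0.018, 7.462], [0.016, -0.056, -0.998, 1301.071], [0.0, 0.0, 0.0, 1.0]]
side 52.800125589154256 280.7535106076576 203.51849226621204 [[-0.912, -0.195, 0.36, 82.703], [-0.409, 0.466, -0.784, 1005.296], [-0.015, -0.863, -0.505, 694.171], [0.0, 0.0, 0.0, 1.0]]
```

View pics/top0.png

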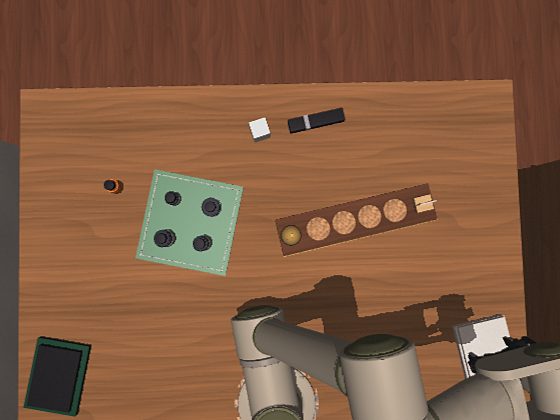

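View pics/side0.png

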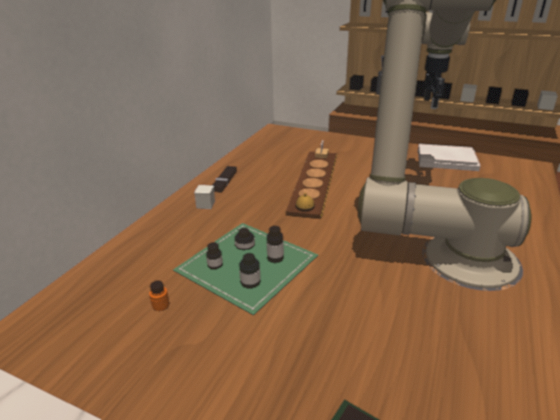

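Top view: bell at (291,235) on the +y end, pads at (318,229), (344,222), (370,216) and (395,210), card block at (425,203). The bottles on the mat are at (173,198), (211,207), (165,238) and (202,243). The orange look-alike at (113,186) is off the mat and stays. Next I measure the cap heights to tell the bottles apart.

```bash
cat > h.py <<'E'
import numpy as np,cv2
def load(n): return dict(np.load(n))
def ray(f,u,v):
    F=210/np.tan(np.radians(float(f["fovy"]))/2)
    M=f["cam_to_world"]; d=M[:3,:3]@np.array([(u-f["cx"])/F,(v-f["cy"])/F,1]); return M[:3,3],d
def plane(f,u,v,z):
    o,d=ray(f,u,v); return o+d*(z-o[2])/d[2]
def cloud(f):
    F=210/np.tan(np.radians(float(f["fovy"]))/2); z=f["range_z"]
    v,u=np.mgrid[:z.shape[0],:z.shape[1]]
    P=np.stack([(u-f["cx"])/F*z,(v-f["cy"])/F*z,z],-1)
    return P@f["cam_to_world"][:3,:3].T+f["cam_to_world"][:3,3]
E
python3 - <<'E'
from h import *
f=load("top0.npz"); P=cloud(f); im=f["image"]
for u,v in [(173,198),(211,207),(165,238),(202,243),(113,186)]:
    s=P[v-14:v+15,u-14:u+15].reshape(-1,3); h=np.percentile(s[:,2],99.5)
    m=s[:,2]>h-8; c=s[m]
    mm=s[s[:,2]>12]
    print((u,v),"top z",h.round(1),"n",m.sum(),"cap mid",((c.max(0)+c.min(0))/2).round(1),c.mean(0).round(1),"ext",np.ptp(mm,axis=0).round(0))
hsv=cv2.cvtColor(im,cv2.COLOR_BGR2HSV)
pts=[]
for u,v in [(318,229),(344,222),(370,216),(395,210)]:
    print(hsv[v,u], hsv[v+13,u+4],P[v,u].round(1))
m=((hsv[...,2]>140)&(hsv[...,0]<20)).astype(np.uint8); m[:,:300]=0;m[:,412:]=0;m[:190]=0;m[245:]=0
n,l,st,ce=cv2.connectedComponentsWithStats(m)
for i in range(1,n):
    if st[i,4]>150: print(st[i],ce[i].round(1),plane(f,*ce[i],21).round(1))
for u,v in [(291,235),(425,203),(291,215)]: print("bell/card",P[v,u].round(1),plane(f,u,v,40).round(1))
cv2.imwrite("pics/c.png",np.hstack([cv2.resize(im[160:280,90:250],None,fx=2.4,fy=2.4,interpolation=3),cv2.resize(load("side0.npz")["image"][215:315,140:300],None,fx=2.4,fy=2.88,interpolation=3)]))
E
```

```text
(173, 198) top z 1055.8 n 5 cap mid [ 492.6    7.5 1301.1] [ 492.6    7.5 1301.1] ext [ 132.  298. 1288.]
(211, 207) top z 58.1 n 74 cap mid [541.1  98.2 675.7] [574.9 170.9  87.2] ext [ 111.  194. 1288.]
(165, 238) top z 88.7 n 86 cap mid [490.1 164.7 690.9] [490.2 304.9  98.6] ext [  58.  347. 1289.]
(202, 243) top z 105.3 n 87 cap mid [476.2 110.6 699.2] [473.4 193.3 142.6] ext [  56.  238. 1289.]
(113, 186) top z 70.0 n 81 cap mid [575.3 239.6 681.5] [637.8 435.5 126.5] ext [ 172.  467. 1288.]
[ 13 129 212] [  9 137 108] [ 504.1 -136.7   25.1]
[ 13 130 210] [  9 140 104] [ 522.8 -214.5   21.7]
[ 13 128 215] [  8 140 104] [ 538.7 -293.2   16.5]
[ 13 128 213] [  9 139 101] [ 554.3 -366.5   23. ]
[ 300  190   97   23 1133] [332.3 197.4] [ 596.3 -182.5   21. ]
[383 199  24  23 412] [394.6 209.9] [ 554.7 -365.9   21. ]
[358 205  23  23 419] [369.2 216. ] [ 538.5 -289.7   21. ]
[332 211  24  23 422] [343.6 222.1] [ 522.4 -213.3   21. ]
[307 217  23  24 426] [317.9 228.3] [ 506.1 -137.1   21. ]
[332 226  80  19 797] [384.2 238. ] [ 472.6 -331.6   21. ]
bell/card [488.8 -54.9  66. ] [488.7 -56.2  40. ]
bell/card [ 569.9 -439.7   69.4] [ 571.7 -450.4   40. ]
bell/card [ 5.483e+02 -5.990e+01  4.000e-01] [546.6 -57.9  40. ]
```

View pics/c.png

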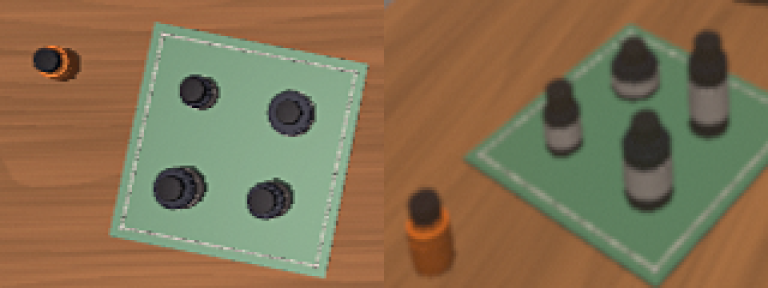

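The crop confirms all four: dark bottles on the green mat, none of them orange. From the top-view pixels, (202,243) is bottle_96, (165,238) is bottle_80, (173,198) is bottle_64 and (211,207) is bottle_48. The bell is at the +y end, so 96→pad_4, 80→pad_3, 64→pad_2 and 48→pad_1.

```bash
python3 - <<'E'
from h import *
f=load("top0.npz"); g=load("side0.npz")
B={96:(202,243,275,234),80:(165,238,249,260),64:(173,198,214,248),48:(211,207,244,233)}
F=lambda f:210/np.tan(np.radians(float(f["fovy"]))/2)
def proj(f,p):
    c=np.linalg.inv(f["cam_to_world"])@np.append(p,1); return np.array([c[0]/c[2]*F(f)+f["cx"],c[1]/c[2]*F(f)+f["cy"]])
for h,(u,v,_,_) in B.items():
    o=[]
    # whole-silhouette against green mat, in each view
    for k in (f,g):
        hsv=cv2.cvtColor(k["image"],cv2.COLOR_BGR2HSV)
        m=(~((hsv[...,0]>50)&(hsv[...,0]<90)&(hsv[...,1]>60))).astype(np.uint8)
        if k is f: s=(u,v)
        else: s=B[h][2:]
        w=m[s[1]-34:s[1]+44,s[0]-26:s[0]+26] if k is g else m[v-17:v+18,u-17:u+18]
        n,l,st,ce=cv2.connectedComponentsWithStats(np.ascontiguousarray(w))
        cand=[i for i in range(1,n) if st[i,4]>60]
        off=(np.array([s[0]-26,s[1]-34]) if k is g else np.array([u-17,v-17]))
        i=min(cand,key=lambda i:np.hypot(*(ce[i]+off-s)))
        o.append((st[i,:2]+off,st[i,2:],(ce[i]+off)))
    # top: dark-cap circle
    P=plane(f,*o[0][2],4+0.62*h)
    cap=cv2.cvtColor(f["image"],cv2.COLOR_BGR2GRAY)[v-9:v+10,u-9:u+10]
    yy,xx=np.where(cap<45)
    C=plane(f,xx.mean()+u-9,yy.mean()+v-9,4+h)
    # side: silhouette mid column, ray at mid-height
    S=plane(g,*o[1][2],4+0.48*h)
    print(h,"top sil",P.round(1),"cap",C.round(1),len(xx),"side",S.round(1),[tuple(map(lambda a:np.round(a,1).tolist(),x)) for x in o])
E
```

```text
96 top sil [472.7 197.5  63.5] cap [475.1 189.  100. ] 70 side [506.8 119.4  50.1] [([185, 226], [35, 35, 1220], [202.0, 243.0]), ([249, 200], [52, 63, 2585], [275.5, 225.4])]
80 top sil [489.5 303.7  53.6] cap [488.9 293.7  84. ] 87 side [486.5 314.   42.4] [([148, 221], [35, 35, 1209], [165.0, 238.0]), ([238, 253], [23, 36, 637], [249.3, 270.8])]
64 top sil [604.  281.5  43.7] cap [601.6 278.3  68. ] 70 side [658.5 214.5  34.7] [([156, 181], [35, 35, 1217], [173.1, 198.1]), ([188, 214], [52, 55, 2116], [210.9, 235.8])]
48 top sil [576.1 174.1  33.8] cap [570.6 163.9  52. ] 40 side [615.8 104.2  27. ] [([194, 190], [35, 35, 1225], [211.0, 207.0]), ([218, 199], [52, 62, 2298], [244.0, 221.4])]
```

```bash
python3 -m jog '0 0 8 19 43 8 1;0 0 8 19 43 8 1;0 0 8 19 43 8 1;0 0 8 19 43 8 1;0 0 8 19 43 8 1' 40; python3 -m jog '0 0 8 19 43 8 1;0 0 8 19 43 8 1;0 0 8 19 43 8 1;0 0 8 19 43 8 1;0 0 8 19 43 8 1'; python3 -m jog '0 0 0 19 43 0 1;0 0 0 19 43 0 1;0 0 0 19 43 0 1;0 0 0 19 43 0 1;0 0 0 19 43 0 1'; python3 -m jog '0 0 0 0 0 0 1;0 0 0 0 0 0 1;0 0 0 0 0 0 1'; python3 - <<'E'
from bench import readout, grab_frame
import numpy as np,cv2
o=readout.get_obs();print(o["t"],o["tcp_pos"],o["tcp_rot"],o["joints"])
f=grab_frame("wrist");np.savez("wrist1.npz",**f);cv2.imwrite("pics/w1.png",f["image"]);print(f["fovy"],np.round(f["cam_to_world"],3).tolist())
E
```

```text
t: 0.6
tcp_pos: [300.7, -293.3, 279.4]
tcp_rot: [-3.141, -0.0, 1.086]
wrist_force: [0.6, -1.0, 1.0]
width: 85.7
grasp_force: 0.0
t: 1.1
tcp_pos: [395.6, -78.2, 319.6]
tcp_rot: [-3.142, -0.0, 1.785]
wrist_force: [0.8, -0.9, 0.9]
width: 85.4
grasp_force: 0.0
t: 1.6
tcp_pos: [490.7, 136.9, 319.1]
tcp_rot: [-3.141, 0.0, 1.779]
wrist_force: [0.2, -0.9, 1.0]
width: 85.4
grasp_force: 0.0
t: 1.9
tcp_pos: [490.1, 134.1, 319.2]
tcp_rot: [-3.141, 0.0, 1.778]
wrist_force: [-0.0, -0.3, -0.1]
width: 85.2
grasp_force: 0.0
1.9 [490.1465962  134.09850703 319.24995538] [-3.14112595e+00  1.60480929e-04  1.77825123e+00] [ 3.38357344e-02  2.59587636e-01  1.24749405e+00 -2.39182141e-04
  1.63494293e+00 -1.73634413e-01]
60.18943476970875 [[0.979, 0.196, 0.059, 475.172], [0.205, -0.936, -0.287, 206.593], [-0.001, 0.293, -0.956, 452.697], [0.0, 0.0, 0.0, 1.0]]
```

View pics/w1.png

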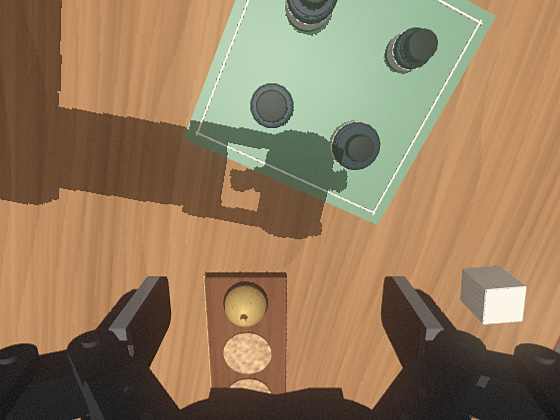

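Wrist view: bottle_96 at (272,105), bottle_80 at (310,10), bottle_64 at (415,45), bottle_48 at (356,146). I'll shift +y so that all four are fully in view, then measure the caps.

```bash
python3 -m jog '0 0 0 10 40 0 1;0 0 0 10 40 0 1;0 0 0 10 30 0 1;0 0 0 0 0 0 1;0 0 0 0 0 0 1'; cat > meas.py <<'E'
from h import *
from bench import readout, grab_frame
import sys
Z={h:h+4. for h in (96,80,64,48)}
A={96:(474,194),80:(489,298),64:(603,280),48:(573,169)}
def meas(name="wrist",save=None,A=A,base=4.):
    f=grab_frame(name); P=cloud(f)
    if save: cv2.imwrite(save,f["image"])
    ok=f["range_z"]>0
    for h,a in A.items():
        d=np.hypot(P[...,0]-a[0],P[...,1]-a[1]); m=(ok&(d<35)&(abs(P[...,2]-h-base)<6)).astype(np.uint8)
        cs,_=cv2.findContours(m,cv2.RETR_EXTERNAL,cv2.CHAIN_APPROX_NONE)
        if not cs: print(h,"none"); continue
        c=max(cs,key=cv2.contourArea); (u,v),r=cv2.minEnclosingCircle(c); mo=cv2.moments(c)
        cu=(mo["m10"]/mo["m00"],mo["m01"]/mo["m00"])
        q=P[m>0]
        print(h,"cap px",np.round(cu,1),round(r,1),"xyz",plane(f,*cu,h+base).round(1),"enc",plane(f,u,v,h+base).round(1),"z",np.median(q[:,2]).round(1))
E
python3 -c "
from meas import *
meas(save='pics/w2.png')
o=readout.get_obs();print(o['tcp_pos'],o['tcp_rot'])"
```

```text
t: 2.45
tcp_pos: [520.4, 244.0, 319.3]
tcp_rot: [-3.141, 0.0, 1.778]
wrist_force: [0.4, 0.7, 0.3]
width: 85.5
grasp_force: 0.0
96 cap px [220.5 208.3] 14.6 xyz [471.5 203.6 100. ] enc [471.5 203.9 100. ] z 98.8
80 cap px [257.9 102.7] 15.7 xyz [488.4 311.8  84. ] enc [488.5 311.9  84. ] z 82.8
64 cap px [361.3 148.4] 14.4 xyz [603.1 288.8  68. ] enc [602.6 289.1  68. ] z 66.6
48 cap px [309.9 233.6] 12.4 xyz [575.1 179.2  52. ] enc [575.1 179.3  52. ] z 50.7
[520.38150658 243.54466185 319.48250759] [-3.14149652e+00  3.10594911e-04  1.77769839e+00]
```

View pics/w2.png

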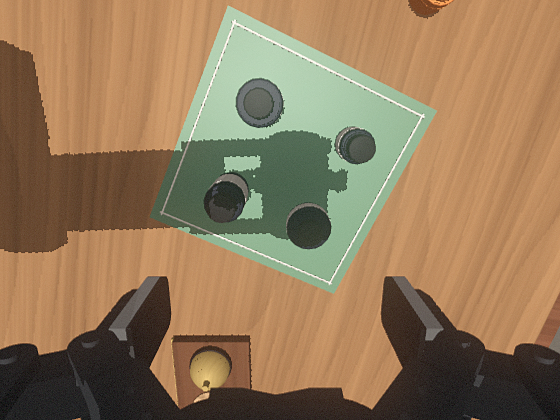

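```bash
python3 - <<'E'
import meas
from h import *
for n in ("top","side"):
    f=load(n+"0.npz"); meas.grab_frame=lambda _:f
    print(n); meas.meas(A={96:(472,203),80:(488,310),64:(603,288),48:(575,178)})
    P=cloud(f); d=np.hypot(P[...,0]-488,P[...,1]+58)
    q=P[(f["range_z"]>0)&(d<45)&(P[...,2]>30)]; print("bell mid",((q.max(0)+q.min(0))/2).round(1),len(q))
E
```

```text
top
96 cap px [199.1 243.3] 5.4 xyz [472.8 199.6 100. ] enc [472.6 199.5 100. ] z 100.7
80 cap px [160.8 238. ] 5.4 xyz [490.  308.3  84. ] enc [489.7 308.3  84. ] z 84.2
64 cap px [169.9 196.8] 5.3 xyz [605.7 285.2  68. ] enc [605.3 285.3  68. ] z 69.2
48 cap px [209.7 206.3] 5.2 xyz [577.  175.3  52. ] enc [577.  174.9  52. ] z 52.9
bell mid [490.1 -56.7  50.9] 289
side
96 cap px [273.9 229. ] 5.4 xyz [470.6 204.7 100. ] enc [470.4 204.7 100. ] z 99.8
80 cap px [248.1 257.2] 6.2 xyz [486.7 314.8  84. ] enc [488.2 312.6  84. ] z 84.2
64 cap px [212.2 245.8] 5.6 xyz [602.4 290.9  68. ] enc [602.7 289.6  68. ] z 67.9
48 cap px [243.1 230.9] 5.2 xyz [575.1 181.   52. ] enc [575.7 180.2  52. ] z 52.0
bell mid [487.  -48.5  49.3] 196
```

```bash
python3 -m jog '0 0 0 28 -33 -40 1;0 0 0 27 -32 -40 1;0 0 0 0 0 -45 1;0 0 0 0 0 -45 1;0 0 0 0 0 -45 1'; python3 -m jog '0 0 0 0 0 -30 1;0 0 0 0 0 -25 1;0 0 0 0 0 -20 1;0 0 0 0 0 -15 1;0 0 0 0 0 0 1'; python3 -m jog '0 0 0 0 0 0 0;0 0 0 0 0 0 -1;0 0 0 0 0 0 -1;0 0 0 0 0 0 -1;0 0 0 0 0 0 -1' 40
```

```text
t: 3.0
tcp_pos: [567.4, 187.1, 114.9]
tcp_rot: [3.141, 0.0, 1.776]
wrist_force: [0.7, 0.9, 0.4]
width: 85.2
grasp_force: 0.0
t: 3.5
tcp_pos: [566.6, 187.5, 24.7]
tcp_rot: [-3.138, -0.0, 1.777]
wrist_force: [-0.2, -0.1, -0.2]
width: 85.4
grasp_force: 0.0
t: 4.0
tcp_pos: [568.5, 188.9, 28.0]
tcp_rot: [3.138, 0.001, 1.779]
wrist_force: [-0.9, -2.0, 8.3]
width: 52.5
grasp_force: 40.1
```

The first rows were clipped, so the grasp ended up about 9 mm off in y and 14 mm high. I'll open, check and redo it.

```bash
python3 -m jog '0 0 0 0 0 0 0;0 0 0 0 0 0 1;0 0 0 0 0 0 1;0 0 0 0 0 0 1;0 0 0 0 0 40 1'; python3 -m jog '0 0 0 0 0 45 1;0 0 0 0 0 45 1;0 0 0 0 0 30 1;0 0 0 0 0 0 1;0 0 0 0 0 0 1'; python3 -c "
from meas import *
meas(save='pics/w3.png',A={96:(472,203),80:(488,310),64:(603,288),48:(575,178)})"
```

```text
t: 4.5
tcp_pos: [565.0, 188.8, 62.1]
tcp_rot: [-3.132, -0.001, 1.779]
wrist_force: [0.5, 0.4, 0.2]
width: 85.8
grasp_force: 0.0
t: 5.0
tcp_pos: [567.3, 189.2, 185.7]
tcp_rot: [3.141, -0.0, 1.779]
wrist_force: [-0.2, 0.4, -0.7]
width: 85.4
grasp_force: 0.0
96 cap px [129.1 171.1] 25.6 xyz [472.7 203.5 100. ] enc [472.8 203.8 100. ] z 98.8
80 cap px [187.9   7.7] 23.6 xyz [491.7 302.1  84. ] enc [490.5 304.6  84. ] z 82.6
64 cap px [361.2  76.9] 24.4 xyz [603.4 288.2  68. ] enc [603.3 288.2  68. ] z 66.7
48 cap px [276.7 217.4] 18.8 xyz [570.5 178.   52. ] enc [570.6 177.9  52. ] z 50.7
```

View pics/w3.png

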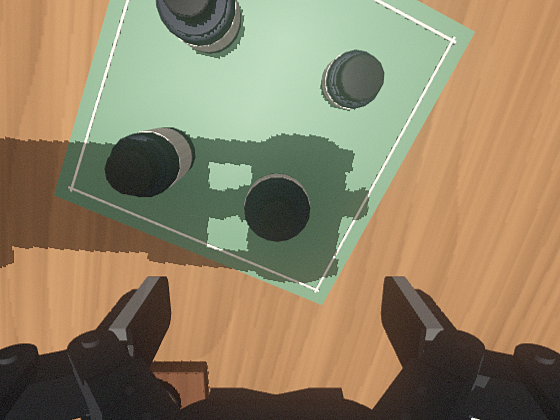

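Bottle_48 is upright at (277,207), centred between the fingers, at world (570.5,178).

```bash
python3 -m jog '0 0 0 3 -11 -10 1;0 0 0 0 0 -35 1;0 0 0 0 0 -35 1;0 0 0 0 0 -35 1;0 0 0 0 0 -30 1';python3 -m jog '0 0 0 0 0 -15 1;0 0 0 0 0 0 1;0 0 0 0 0 0 1'
```

```text
t: 5.55
tcp_pos: [569.2, 177.2, 37.1]
tcp_rot: [-3.137, -0.0, 1.779]
wrist_force: [0.7, -0.4, -1.3]
width: 85.7
grasp_force: 0.0
t: 5.85
tcp_pos: [570.3, 177.7, 25.2]
tcp_rot: [-3.14, -0.0, 1.779]
wrist_force: [-0.9, -0.7, -0.9]
width: 85.6
grasp_force: 0.0
```

```bash
python3 -m jog '0 0 0 0 0 -11 1;0 0 0 0 0 0 1;0 0 0 0 0 0 -1;0 0 0 0 0 0 -1;0 0 0 0 0 0 -1' 40;python3 -m jog '0 0 0 0 0 0 -1;0 0 0 0 0 0 -1'
```

```text
t: 6.35
tcp_pos: [570.7, 178.3, 15.6]
tcp_rot: [3.141, 0.0, 1.779]
wrist_force: [-1.1, -0.2, 4.7]
width: 55.1
grasp_force: 42.4
t: 6.55
tcp_pos: [570.7, 178.2, 15.5]
tcp_rot: [3.141, 0.0, 1.779]
wrist_force: [-1.6, -0.7, 5.3]
width: 54.6
grasp_force: 42.7
```

```bash
python3 -m jog '0 0 0 0 0 10 -1;0 0 0 0 0 25 -1;0 0 0 0 0 40 -1;0 0 0 0 0 40 -1;0 0 0 0 -10 40 -1';python3 -m jog '0 0 0 -2 -25 30 -1;0 0 0 -2 -35 20 -1;0 0 0 -2 -40 20 -1;0 0 0 -2 -40 20 -1;0 0 0 -2 -40 20 -1';python3 -m jog '0 0 0 0 -40 15 -1;0 0 0 0 -40 10 -1;0 0 0 0 -40 0 -1;0 0 0 0 -35 0 -1;0 0 0 0 -20 0 -1';python3 -m jog '0 0 0 0 -10 0 -1;0 0 0 0 0 0 -1;0 0 0 0 0 0 -1'
cat > pads.py <<'E'
from h import *
from bench import grab_frame,readout
def pads(save=None,name="wrist",f=None):
    f=f or grab_frame(name)
    if save: cv2.imwrite(save,f["image"])
    hsv=cv2.cvtColor(f["image"],cv2.COLOR_BGR2HSV); P=cloud(f)
    m=((f["range_z"]>0)&(abs(P[...,2]-20)<9)&(hsv[...,2]>135)&(hsv[...,0]<22)&(np.hypot(P[...,0]-530,P[...,1]+250)<200)).astype(np.uint8)
    m=cv2.morphologyEx(m,cv2.MORPH_CLOSE,np.ones((3,3)))
    n,l,st,ce=cv2.connectedComponentsWithStats(m)
    for i in range(1,n):
        if st[i,4]>300:
            c=max(cv2.findContours((l==i).astype(np.uint8),0,1)[0],key=cv2.contourArea)
            e=cv2.fitEllipse(c); print(st[i],"ell",np.round(e[0],1),np.round(e[1],1),plane(f,*e[0],21).round(1),"z",np.median(P[...,2][l==i]).round(1))
    o=readout.get_obs();print(o["t"],o["tcp_pos"].round(1),o["tcp_rot"].round(3),"w",o["width"],"f",o["grasp_force"])
E
python3 -c "
from pads import *
pads('pics/w4.png')"
```

```text
t: 7.05
tcp_pos: [570.0, 168.8, 171.8]
tcp_rot: [-3.141, -0.0, 1.78]
wrist_force: [0.4, 0.3, -1.9]
width: 54.6
grasp_force: 42.8
t: 7.55
tcp_pos: [559.8, -13.2, 281.1]
tcp_rot: [3.141, 0.0, 1.779]
wrist_force: [0.3, -0.1, -1.5]
width: 54.4
grasp_force: 42.8
t: 8.05
tcp_pos: [559.9, -189.3, 304.9]
tcp_rot: [-3.141, 0.0, 1.777]
wrist_force: [0.2, 0.2, -1.4]
width: 54.8
grasp_force: 42.8
t: 8.35
tcp_pos: [560.5, -195.8, 305.0]
tcp_rot: [3.142, -0.0, 1.78]
wrist_force: [0.3, 0.2, -1.5]
width: 54.9
grasp_force: 42.8
[  189    23   100   247 13312] ell [236.7 128.8] [ 94.8 239.9] [ 508.2 -160.9   21. ] z 18.5
8.4 [ 560.5 -195.6  305.1] [ 3.141 -0.     1.78 ] w 54.624290585774766 f 42.78543949127197
```

View pics/w4.png

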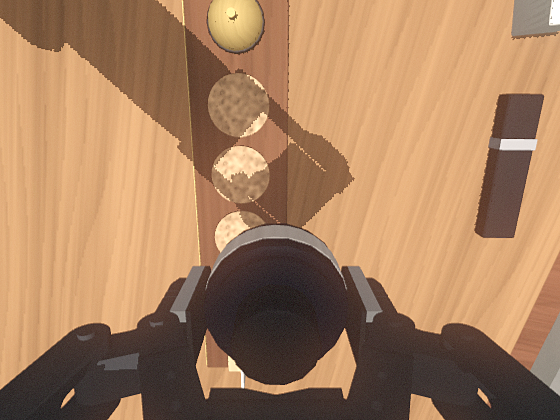

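```bash
cat >> pads.py <<'E'
def circ(f,u,v,z,R,save=None):
    "Hough circle of world radius R near (u,v)"
    F=210/np.tan(np.radians(float(f["fovy"]))/2); d=(np.linalg.inv(f["cam_to_world"])@np.append(plane(f,u,v,z),1))[2]
    r=R*F/d; g=cv2.GaussianBlur(cv2.cvtColor(f["image"],cv2.COLOR_BGR2GRAY),(3,3),0)
    x0,y0=int(u-r-12),int(v-r-12); x0=max(x0,0);y0=max(y0,0); w=g[y0:int(v+r+12),x0:int(u+r+12)]
    c=cv2.HoughCircles(w,cv2.HOUGH_GRADIENT_ALT,1,10,param1=100,param2=.3,minRadius=int(r-3),maxRadius=int(r+3))
    if c is None: return None
    return [(np.round(q+[x0,y0,0],1).tolist(),plane(f,q[0]+x0,q[1]+y0,z).round(1).tolist()) for q in c[0][:3]]
E
python3 - <<'E'
from pads import *
f=grab_frame("wrist"); np.savez("w4.npz",**f)
for u,v in [(239,104),(241,174)]: print(plane(f,u,v,21).round(1),circ(f,u,v,21,34))
P=cloud(f); ok=(f["range_z"]>0)
d=np.hypot(P[...,0]-560,P[...,1]+196)
for lo,hi in [(334,348),(300,336)]:
    q=P[ok&(d<40)&(P[...,2]>lo)&(P[...,2]<hi)]
    if len(q): print(len(q),q.min(0).round(1),q.max(0).round(1),((q.min(0)+q.max(0))/2).round(1))
E
```

```text
[ 506.1 -133.9   21. ] [([239.0, 105.0, 31.0], [506.3, -134.9, 21.0])]
[ 522.3 -210.5   21. ] [([241.0, 174.0, 28.6], [522.3, -210.5, 21.0])]
8471 [ 520.2 -212.7  334. ] [ 595.1 -174.9  348. ] [ 557.6 -193.8  341. ]
15326 [ 520.1 -218.7  300. ] [ 597.3 -168.7  336. ] [ 558.7 -193.7  318. ]
```

```bash
python3 -m jog '0 0 0 -2 -25 -10 -1;0 0 0 -2 -40 -20 -1;0 0 0 -2 -40 -25 -1;0 0 0 0 -40 -25 -1;0 0 0 0 -22 -25 -1';python3 -m jog '0 0 0 0 0 -30 -1;0 0 0 0 0 -30 -1;0 0 0 0 0 -25 -1;0 0 0 0 0 -25 -1;0 0 0 0 0 -20 -1';python3 -m jog '0 0 0 0 0 -12 -1;0 0 0 0 0 0 -1;0 0 0 0 0 0 -1'
```

```text
t: 8.95
tcp_pos: [554.4, -365.6, 198.7]
tcp_rot: [-3.142, 0.001, 1.778]
wrist_force: [-0.0, -0.1, -1.3]
width: 55.2
grasp_force: 42.8
t: 9.45
tcp_pos: [554.7, -362.5, 68.5]
tcp_rot: [-3.141, -0.001, 1.78]
wrist_force: [0.1, 0.4, -1.4]
width: 54.3
grasp_force: 42.8
t: 9.75
tcp_pos: [555.0, -363.8, 58.8]
tcp_rot: [3.141, 0.001, 1.78]
wrist_force: [0.2, -0.0, -1.0]
width: 54.7
grasp_force: 42.8
```

Bottom of the bottle is about 26 mm above the pad. Now down slowly.

```bash
python3 -m jog '0 0 0 0 0 -8 -1;0 0 0 0 0 -7 -1;0 0 0 0 0 -5 -1;0 0 0 0 0 -3 -1;0 0 0 0 0 0 -1';python3 -m jog '0 0 0 0 0 -2 -1;0 0 0 0 0 0 -1'
```

```text
t: 10.25
tcp_pos: [554.3, -363.7, 34.3]
tcp_rot: [-3.141, -0.001, 1.779]
wrist_force: [0.1, -0.4, -2.2]
width: 54.9
grasp_force: 42.8
t: 10.45
tcp_pos: [554.5, -363.8, 32.8]
tcp_rot: [-3.142, 0.0, 1.779]
wrist_force: [-0.2, -0.3, -0.8]
width: 54.6
grasp_force: 42.8
```

```bash
python3 -m jog '0 0 0 0 0 -1 -1;0 0 0 0 0 0 -1;0 0 0 0 0 0 0;0 0 0 0 0 0 1;0 0 0 0 0 0 1';python3 -m jog '0 0 0 0 0 0 1;0 0 0 0 0 15 1;0 0 0 0 0 40 1;0 0 0 0 0 45 1;0 0 0 0 20 45 1';python3 -m jog '0 0 0 0 25 45 1;0 0 0 0 25 40 1;0 0 0 0 25 30 1;0 0 0 0 0 0 1;0 0 0 0 0 0 1'
python3 - <<'E'
from pads import *
import meas
f=grab_frame("wrist"); np.savez("w5.npz",**f); cv2.imwrite("pics/w5.png",f["image"])
meas.grab_frame=lambda _:f
meas.meas(A={48:(554,-363)},base=21.)
o=readout.get_obs();print(o["tcp_pos"].round(1))
E
```

```text
t: 10.95
tcp_pos: [554.6, -363.8, 31.7]
tcp_rot: [3.141, 0.0, 1.779]
wrist_force: [0.0, -0.1, -0.0]
width: 81.1
grasp_force: 0.0
t: 11.45
tcp_pos: [554.1, -345.2, 179.4]
tcp_rot: [3.141, 0.001, 1.777]
wrist_force: [1.0, -0.1, 0.2]
width: 85.3
grasp_force: 0.0
t: 11.95
tcp_pos: [554.4, -269.2, 291.6]
tcp_rot: [3.141, 0.001, 1.78]
wrist_force: [0.4, 0.6, 0.3]
width: 85.0
grasp_force: 0.0
48 cap px [257.4 263.3] 13.7 xyz [ 554.4 -363.6   69. ] enc [ 554.6 -363.7   69. ] z 67.7
[ 554.2 -269.6  290.2]
```

View pics/w5.png

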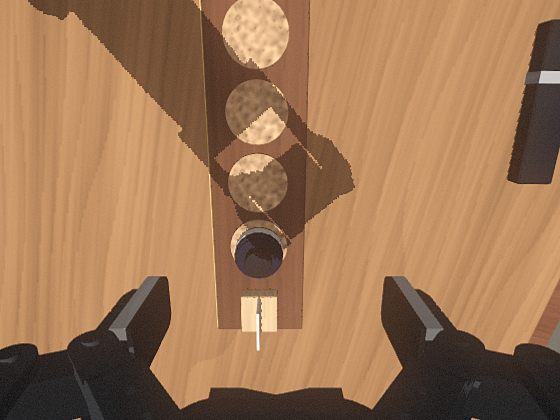

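Bottle_48 stands upright on pad_1 at (258,252), and the card block at (258,311) is undisturbed. The empty pads are at (255,33), (256,112) and (257,183).

```bash
python3 - <<'E'
from pads import *
f=load("w5.npz")
for u,v in [(255,33),(256,112),(257,183)]: print(plane(f,u,v,21).round(1),circ(f,u,v,21,34))
E
python3 -m jog '0 0 0 5 25 0 1;0 0 0 5 40 0 1;0 0 0 5 40 0 1;0 0 0 5 40 0 1;0 0 0 5 40 0 1'; python3 -m jog '0 0 0 5 40 0 1;0 0 0 5 40 0 1;0 0 0 5 40 0 1;0 0 0 5 40 0 1;0 0 0 5 40 0 1';python3 -m jog '0 0 0 0 40 0 1;0 0 0 0 40 0 1;0 0 0 0 30 0 1;0 0 0 0 0 0 1;0 0 0 0 0 0 1'
python3 -c "
from meas import *
meas(A={96:(472,203),80:(490,309),64:(603,288)})
o=readout.get_obs();print(o['tcp_pos'])"
```

```text
[ 505.3 -136.4   21. ] [([254.0, 33.0, 34.1], [504.3, -136.6, 21.0])]
[ 521.  -211.8   21. ] [([257.0, 112.0, 32.0], [522.0, -211.6, 21.0])]
[ 536.9 -288.1   21. ] [([257.0, 184.0, 29.4], [537.2, -289.2, 21.0])]
t: 12.5
tcp_pos: [579.3, -83.9, 288.9]
tcp_rot: [-3.139, -0.002, 1.778]
wrist_force: [0.6, -0.3, -0.5]
width: 85.1
grasp_force: 0.0
t: 13.0
tcp_pos: [604.6, 116.2, 288.9]
tcp_rot: [-3.138, -0.001, 1.778]
wrist_force: [1.7, -0.5, -0.7]
width: 85.5
grasp_force: 0.0
t: 13.5
tcp_pos: [604.7, 225.0, 288.9]
tcp_rot: [-3.139, 0.0, 1.779]
wrist_force: [0.0, -0.9, -1.2]
width: 85.3
grasp_force: 0.0
96 cap px [129.  179.8] 17.1 xyz [472.7 203.7 100. ] enc [472.7 203.7 100. ] z 98.8
80 cap px [166.9  59.9] 18.7 xyz [489.6 311.8  84. ] enc [489.9 312.   84. ] z 82.8
64 cap px [289.5 114.5] 15.9 xyz [604.  288.7  68. ] enc [604.  288.6  68. ] z 66.7
[604.76485387 224.4008644  289.30682903]
```

```bash
python3 -m jog '0 0 0 0 20 -10 1;0 0 0 -1 25 -25 1;0 0 0 0 19 -35 1;0 0 0 0 0 -35 1;0 0 0 0 0 -35 1';python3 -m jog '0 0 0 0 0 -35 1;0 0 0 0 0 -30 1;0 0 0 0 0 -20 1;0 0 0 0 0 0 1;0 0 0 0 0 0 1'
```

```text
t: 14.05
tcp_pos: [603.7, 288.3, 148.8]
tcp_rot: [-3.141, 0.0, 1.778]
wrist_force: [1.0, 0.1, 0.6]
width: 85.7
grasp_force: 0.0
t: 14.55
tcp_pos: [604.2, 288.4, 66.1]
tcp_rot: [3.141, 0.0, 1.778]
wrist_force: [-0.2, 0.2, 0.9]
width: 85.8
grasp_force: 0.0
```

```bash
python3 -m jog '0 0 0 0 0 -25 1;0 0 0 0 0 -20 1;0 0 0 0 0 0 1;0 0 0 0 0 0 -1;0 0 0 0 0 0 -1' 40;python3 -m jog '0 0 0 0 0 0 -1;0 0 0 0 0 0 -1;0 0 0 0 0 0 -1'
```

```text
t: 15.05
tcp_pos: [604.5, 289.6, 22.6]
tcp_rot: [3.138, -0.0, 1.779]
wrist_force: [-1.0, -0.6, -0.6]
width: 58.9
grasp_force: 0.0
t: 15.35
tcp_pos: [604.1, 289.6, 22.1]
tcp_rot: [3.139, -0.0, 1.779]
wrist_force: [0.3, 0.1, 5.9]
width: 39.1
grasp_force: 40.1
```

```bash
python3 -m jog '0 0 0 0 0 10 -1;0 0 0 0 0 25 -1;0 0 0 0 0 40 -1;0 0 0 0 0 40 -1;0 0 0 0 -12 40 -1';python3 -m jog '0 0 0 -5 -25 5 -1;0 0 0 -5 -40 0 -1;0 0 0 -5 -40 0 -1;0 0 0 -5 -40 0 -1;0 0 0 -5 -40 0 -1';python3 -m jog '0 0 0 -5 -40 0 -1;0 0 0 -5 -40 0 -1;0 0 0 -5 -40 0 -1;0 0 0 -5 -40 0 -1;0 0 0 -5 -40 0 -1';python3 -m jog '0 0 0 -5 -40 0 -1;0 0 0 -5 -40 0 -1;0 0 0 -6 -40 0 -1;0 0 0 0 -40 0 -1;0 0 0 0 -20 0 -1';python3 -m jog '0 0 0 0 0 -20 -1;0 0 0 0 0 0 -1;0 0 0 0 0 0 -1'
```

```text
t: 15.85
tcp_pos: [603.0, 278.3, 177.8]
tcp_rot: [3.141, -0.0, 1.781]
wrist_force: [1.3, 0.1, -0.6]
width: 38.9
grasp_force: 40.5
t: 16.35
tcp_pos: [578.0, 91.1, 181.3]
tcp_rot: [3.141, 0.0, 1.779]
wrist_force: [0.4, 0.1, -0.6]
width: 38.7
grasp_force: 40.5
t: 16.85
tcp_pos: [553.0, -109.0, 181.4]
tcp_rot: [3.141, 0.0, 1.779]
wrist_force: [0.5, 0.3, -2.0]
width: 39.2
grasp_force: 40.5
t: 17.35
tcp_pos: [537.0, -290.5, 181.0]
tcp_rot: [3.141, 0.001, 1.777]
wrist_force: [0.8, -0.4, -0.8]
width: 38.9
grasp_force: 40.5
t: 17.65
tcp_pos: [537.6, -286.8, 161.0]
tcp_rot: [-3.141, -0.001, 1.78]
wrist_force: [0.9, 0.1, -0.9]
width: 39.3
grasp_force: 40.5
```

Aligned. Lower from 161 to about 39, adding -1 mm in y.

```bash
python3 -m jog '0 0 0 0 -1 -25 -1;0 0 0 0 0 -30 -1;0 0 0 0 0 -25 -1;0 0 0 0 0 -15 -1;0 0 0 0 0 -8 -1';python3 -m jog '0 0 0 0 0 -6 -1;0 0 0 0 0 -5 -1;0 0 0 0 0 -4 -1;0 0 0 0 0 -3 -1;0 0 0 0 0 0 -1'
```

```text
t: 18.15
tcp_pos: [537.8, -287.7, 57.3]
tcp_rot: [-3.141, -0.001, 1.78]
wrist_force: [-0.1, -0.4, -1.0]
width: 39.1
grasp_force: 40.5
t: 18.65
tcp_pos: [537.5, -288.5, 39.5]
tcp_rot: [-3.141, -0.0, 1.779]
wrist_force: [0.6, 0.8, -1.2]
width: 38.9
grasp_force: 40.5
```

```bash
python3 -m jog '0 0 0 0 0 -1 -1;0 0 0 0 0 0 -1;0 0 0 0 0 0 0;0 0 0 0 0 0 1;0 0 0 0 0 0 1';python3 -m jog '0 0 0 0 0 0 1;0 0 0 0 0 15 1;0 0 0 0 0 40 1;0 0 0 0 0 45 1;0 0 0 0 20 45 1';python3 -m jog '0 0 0 0 25 45 1;0 0 0 0 25 40 1;0 0 0 0 25 25 1;0 0 0 0 0 0 1;0 0 0 0 0 0 1'
python3 - <<'E'
from pads import *
import meas
f=grab_frame("wrist"); np.savez("w6.npz",**f); cv2.imwrite("pics/w6.png",f["image"])
meas.grab_frame=lambda _:f
meas.meas(A={48:(554,-363),64:(538,-288)},base=21.)
o=readout.get_obs();print(o["tcp_pos"].round(1))
E
```

```text
t: 19.15
tcp_pos: [537.5, -288.6, 38.5]
tcp_rot: [3.142, 0.0, 1.779]
wrist_force: [-0.5, -0.4, -0.5]
width: 70.2
grasp_force: 0.0
t: 19.65
tcp_pos: [537.2, -269.8, 184.9]
tcp_rot: [-3.141, 0.0, 1.777]
wrist_force: [0.9, -0.0, -0.2]
width: 85.0
grasp_force: 0.0
t: 20.15
tcp_pos: [537.4, -194.0, 292.1]
tcp_rot: [3.142, 0.0, 1.78]
wrist_force: [-0.9, -0.2, -0.3]
width: 85.0
grasp_force: 0.0
48 cap px [259.5 324.6] 13.0 xyz [ 554.2 -362.7   69. ] enc [ 554.  -362.1   69. ] z 67.7
64 cap px [256.8 269.3] 14.1 xyz [ 537.2 -287.6   85. ] enc [ 537.2 -287.9   85. ] z 83.8
[ 537.2 -194.5  291.1]
```

```bash
python3 -m jog '0 0 0 -4 25 0 1;0 0 0 -4 40 0 1;0 0 0 -4 40 0 1;0 0 0 -4 40 0 1;0 0 0 -4 40 0 1';python3 -m jog '0 0 0 -4 40 0 1;0 0 0 -4 40 0 1;0 0 0 -4 40 0 1;0 0 0 -4 40 0 1;0 0 0 -4 40 0 1';python3 -m jog '0 0 0 -4 40 0 1;0 0 0 -4 30 0 1;0 0 0 0 30 -20 1;0 0 0 0 21 -30 1;0 0 0 0 0 -30 1';python3 -m jog '0 0 0 0 0 -30 1;0 0 0 0 0 -20 1;0 0 0 0 0 0 1;0 0 0 0 0 0 1'
python3 -c "
from meas import *
meas(A={96:(472,203),80:(490,309)})"
```

```text
t: 20.7
tcp_pos: [517.1, -8.7, 290.5]
tcp_rot: [-3.139, -0.001, 1.777]
wrist_force: [0.4, 0.1, -0.0]
width: 85.4
grasp_force: 0.0
t: 21.2
tcp_pos: [497.4, 191.5, 290.5]
tcp_rot: [-3.138, -0.0, 1.778]
wrist_force: [0.3, 0.7, -0.0]
width: 85.4
grasp_force: 0.0
t: 21.7
tcp_pos: [489.3, 313.1, 209.2]
tcp_rot: [-3.139, 0.0, 1.781]
wrist_force: [1.0, -1.1, -0.4]
width: 85.2
grasp_force: 0.0
t: 22.1
tcp_pos: [489.9, 311.2, 161.8]
tcp_rot: [-3.14, 0.0, 1.778]
wrist_force: [-0.4, -0.2, 0.6]
width: 85.2
grasp_force: 0.0
96 cap px [214.1 375.3] 22.4 xyz [470.3 207.9 100. ] enc [471.2 206.1 100. ] z 98.7
80 cap px [273.5 223.4] 23.7 xyz [488.1 313.2  84. ] enc [488.1 313.2  84. ] z 82.7
```

```bash
python3 -m jog '0 0 0 -1 1 -20 1;0 0 0 0 0 -35 1;0 0 0 0 0 -30 1;0 0 0 0 0 -23 1;0 0 0 0 0 -20 1';python3 -m jog '0 0 0 0 0 0 1;0 0 0 0 0 0 -1;0 0 0 0 0 0 -1;0 0 0 0 0 0 -1;0 0 0 0 0 0 -1' 45;python3 -m jog '0 0 0 0 0 0 -1;0 0 0 0 0 0 -1'
```

```text
t: 22.65
tcp_pos: [489.1, 312.7, 34.1]
tcp_rot: [3.14, -0.0, 1.779]
wrist_force: [-0.1, -0.2, -0.1]
width: 85.4
grasp_force: 0.0
t: 23.15
tcp_pos: [489.2, 313.0, 36.0]
tcp_rot: [3.139, -0.0, 1.779]
wrist_force: [-1.1, -0.5, 5.0]
width: 49.1
grasp_force: 45.9
t: 23.35
tcp_pos: [489.2, 313.0, 36.0]
tcp_rot: [3.139, -0.0, 1.779]
wrist_force: [-0.7, -0.1, 5.4]
width: 48.8
grasp_force: 45.9
```

```bash
python3 -m jog '0 0 0 0 0 10 -1;0 0 0 0 0 25 -1;0 0 0 0 0 40 -1;0 0 0 0 0 45 -1;0 0 0 0 -12 45 -1';python3 -m jog '0 0 0 3 -25 5 -1;0 0 0 3 -40 0 -1;0 0 0 3 -40 0 -1;0 0 0 3 -40 0 -1;0 0 0 3 -40 0 -1';python3 -m jog '0 0 0 3 -40 0 -1;0 0 0 3 -40 0 -1;0 0 0 3 -40 0 -1;0 0 0 3 -40 0 -1;0 0 0 3 -40 0 -1';python3 -m jog '0 0 0 3 -40 0 -1;0 0 0 0 -40 0 -1;0 0 0 0 -30 0 -1;0 0 0 0 -17 0 -1;0 0 0 0 0 0 -1';python3 -m jog '0 0 0 0 0 0 -1;0 0 0 0 0 0 -1'
```

```text
t: 23.85
tcp_pos: [487.9, 301.3, 201.9]
tcp_rot: [3.141, -0.0, 1.78]
wrist_force: [1.0, 0.9, -1.5]
width: 49.0
grasp_force: 47.1
t: 24.35
tcp_pos: [503.1, 114.3, 205.3]
tcp_rot: [3.141, 0.0, 1.779]
wrist_force: [0.7, 0.5, -1.3]
width: 49.1
grasp_force: 47.4
t: 24.85
tcp_pos: [518.2, -85.8, 205.3]
tcp_rot: [3.141, 0.0, 1.779]
wrist_force: [1.2, 0.4, -1.4]
width: 49.0
grasp_force: 47.4
t: 25.35
tcp_pos: [521.3, -212.7, 204.6]
tcp_rot: [3.141, 0.0, 1.777]
wrist_force: [-0.2, 0.6, -1.6]
width: 48.5
grasp_force: 47.4
t: 25.55
tcp_pos: [521.6, -209.8, 204.6]
tcp_rot: [3.141, -0.0, 1.78]
wrist_force: [0.2, 0.4, -1.3]
width: 49.1
grasp_force: 47.4
```

Lower 205→54, -1 in y.

```bash
python3 -m jog '0 0 0 0 -1 -20 -1;0 0 0 0 0 -35 -1;0 0 0 0 0 -35 -1;0 0 0 0 0 -25 -1;0 0 0 0 0 -15 -1';python3 -m jog '0 0 0 0 0 -8 -1;0 0 0 0 0 -6 -1;0 0 0 0 0 -4 -1;0 0 0 0 0 -2 -1;0 0 0 0 0 0 -1'
```

```text
t: 26.05
tcp_pos: [521.0, -210.4, 72.5]
tcp_rot: [-3.14, -0.002, 1.781]
wrist_force: [-0.0, -0.5, -1.5]
width: 49.2
grasp_force: 47.3
t: 26.55
tcp_pos: [521.6, -212.3, 54.6]
tcp_rot: [3.141, 0.0, 1.779]
wrist_force: [-0.4, -0.9, -1.8]
width: 49.1
grasp_force: 47.3
```

```bash
python3 -m jog '0 0 0 0 0 -1 -1;0 0 0 0 0 -0.5 -1;0 0 0 0 0 0 0;0 0 0 0 0 0 1;0 0 0 0 0 0 1';python3 -m jog '0 0 0 0 0 0 1;0 0 0 0 0 15 1;0 0 0 0 0 40 1;0 0 0 0 0 45 1;0 0 0 0 20 45 1';python3 -m jog '0 0 0 0 25 45 1;0 0 0 0 25 30 1;0 0 0 0 25 20 1;0 0 0 0 0 0 1;0 0 0 0 0 0 1'
python3 - <<'E'
from pads import *
import meas
f=grab_frame("wrist"); np.savez("w7.npz",**f)
meas.grab_frame=lambda _:f
meas.meas(A={64:(538,-288),80:(522,-211)},base=21.)
o=readout.get_obs();print(o["tcp_pos"].round(1))
E
```

```text
t: 27.05
tcp_pos: [521.6, -212.4, 53.0]
tcp_rot: [3.141, 0.0, 1.779]
wrist_force: [0.3, 1.0, -0.6]
width: 75.9
grasp_force: 0.0
t: 27.55
tcp_pos: [521.3, -193.4, 199.3]
tcp_rot: [-3.141, 0.0, 1.777]
wrist_force: [0.3, 0.2, -0.7]
width: 85.4
grasp_force: 0.0
t: 28.05
tcp_pos: [521.4, -117.9, 291.3]
tcp_rot: [-3.142, 0.0, 1.78]
wrist_force: [0.3, 0.3, -0.5]
width: 85.3
grasp_force: 0.0
64 cap px [257.7 333.8] 13.5 xyz [ 537.  -286.9   85. ] enc [ 537. -286.   85.] z 83.8
80 cap px [256.1 276.6] 14.9 xyz [ 521.3 -211.2  101. ] enc [ 521.2 -210.7  101. ] z 99.8
[ 521.3 -118.3  290.5]
```

```bash
python3 -m jog '0 0 0 -6 25 0 1;0 0 0 -6 40 0 1;0 0 0 -6 40 0 1;0 0 0 -6 40 0 1;0 0 0 -6 40 0 1';python3 -m jog '0 0 0 -6 40 0 1;0 0 0 -6 40 -10 1;0 0 0 -7 35 -20 1;0 0 0 0 22 -30 1;0 0 0 0 0 -30 1';python3 -m jog '0 0 0 0 0 -15 1;0 0 0 0 0 0 1;0 0 0 0 0 0 1'
python3 -c "
from meas import *
meas(A={96:(472,203)})"
```

```text
t: 28.6
tcp_pos: [491.1, 67.5, 290.1]
tcp_rot: [-3.139, -0.001, 1.777]
wrist_force: [0.1, 0.3, 0.9]
width: 85.3
grasp_force: 0.0
t: 29.1
tcp_pos: [472.1, 205.4, 199.2]
tcp_rot: [-3.14, -0.0, 1.781]
wrist_force: [0.5, -0.1, -0.2]
width: 85.5
grasp_force: 0.0
t: 29.4
tcp_pos: [472.9, 203.4, 186.2]
tcp_rot: [-3.141, 0.0, 1.778]
wrist_force: [0.2, -0.2, 1.7]
width: 85.7
grasp_force: 0.0
96 cap px [273.1 221.7] 22.8 xyz [471.1 203.7 100. ] enc [471.  203.6 100. ] z 98.8
```

Down to TCP z 46 and grip.

```bash
python3 -m jog '0 0 0 -1 0 -20 1;0 0 0 0 0 -35 1;0 0 0 0 0 -35 1;0 0 0 0 0 -28 1;0 0 0 0 0 -22 1';python3 -m jog '0 0 0 0 0 0 1;0 0 0 0 0 0 -1;0 0 0 0 0 0 -1;0 0 0 0 0 0 -1;0 0 0 0 0 0 -1' 45;python3 -m jog '0 0 0 0 0 0 -1;0 0 0 0 0 0 -1'
```

```text
t: 29.95
tcp_pos: [472.0, 203.7, 45.8]
tcp_rot: [3.141, 0.0, 1.778]
wrist_force: [-0.0, 1.1, -0.0]
width: 85.2
grasp_force: 0.0
t: 30.45
tcp_pos: [472.1, 204.1, 47.9]
tcp_rot: [3.139, 0.0, 1.779]
wrist_force: [-2.2, -0.1, 6.7]
width: 42.9
grasp_force: 45.0
t: 30.65
tcp_pos: [472.1, 204.1, 47.9]
tcp_rot: [3.139, 0.0, 1.779]
wrist_force: [-0.7, 0.6, 6.0]
width: 43.0
grasp_force: 45.0
```

```bash
python3 -m jog '0 0 0 0 0 10 -1;0 0 0 0 0 25 -1;0 0 0 0 0 40 -1;0 0 0 0 0 45 -1;0 0 0 0 -12 45 -1';python3 -m jog '0 0 0 4 -25 5 -1;0 0 0 4 -40 0 -1;0 0 0 4 -40 0 -1;0 0 0 4 -40 0 -1;0 0 0 4 -40 0 -1';python3 -m jog '0 0 0 4 -40 0 -1;0 0 0 4 -40 0 -1;0 0 0 5 -30 0 -1;0 0 0 0 -20 0 -1;0 0 0 0 -13 0 -1';python3 -m jog '0 0 0 0 0 -15 -1;0 0 0 0 0 0 -1;0 0 0 0 0 0 -1'
```

```text
t: 31.15
tcp_pos: [470.9, 192.6, 214.1]
tcp_rot: [3.141, -0.0, 1.78]
wrist_force: [1.2, -0.5, -1.4]
width: 43.1
grasp_force: 46.2
t: 31.65
tcp_pos: [491.1, 5.6, 217.5]
tcp_rot: [3.141, 0.0, 1.779]
wrist_force: [0.9, 0.7, -1.8]
width: 43.0
grasp_force: 46.3
t: 32.15
tcp_pos: [504.3, -137.3, 217.1]
tcp_rot: [3.141, 0.0, 1.778]
wrist_force: [0.4, -0.0, -1.0]
width: 43.2
grasp_force: 46.3
t: 32.45
tcp_pos: [504.4, -135.4, 202.0]
tcp_rot: [-3.142, -0.0, 1.78]
wrist_force: [0.4, -0.3, -1.8]
width: 43.1
grasp_force: 46.3
```

```bash
python3 -m jog '0 0 0 1 0 -20 -1;0 0 0 0 0 -30 -1;0 0 0 0 0 -30 -1;0 0 0 0 0 -22 -1;0 0 0 0 0 -14 -1';python3 -m jog '0 0 0 0 0 -8 -1;0 0 0 0 0 -6 -1;0 0 0 0 0 -4 -1;0 0 0 0 0 -2 -1;0 0 0 0 0 0 -1'
```

```text
t: 32.95
tcp_pos: [505.4, -135.3, 84.8]
tcp_rot: [-3.141, -0.001, 1.78]
wrist_force: [-1.2, -0.5, -1.1]
width: 42.8
grasp_force: 46.3
t: 33.45
tcp_pos: [505.7, -136.0, 65.7]
tcp_rot: [3.141, 0.0, 1.779]
wrist_force: [-0.6, -0.3, -0.8]
width: 43.3
grasp_force: 46.3
```

```bash
python3 -m jog '0 0 0 0 0 -1 -1;0 0 0 0 0 0 -1;0 0 0 0 0 0 0;0 0 0 0 0 0 1;0 0 0 0 0 0 1';python3 -m jog '0 0 0 0 0 0 1;0 0 0 0 0 15 1;0 0 0 0 0 40 1;0 0 0 0 0 45 1;0 0 0 0 0 45 1';python3 -m jog '0 0 0 0 -20 45 1;0 0 0 0 -30 30 1;0 0 0 0 -30 20 1;0 0 0 0 0 0 1;0 0 0 0 0 0 1'
python3 - <<'E'
from pads import *
import meas
f=grab_frame("wrist"); cv2.imwrite("pics/w8.png",f["image"])
meas.grab_frame=lambda _:f
meas.meas(A={64:(538,-288),80:(522,-211),48:(554,-364),96:(505,-136)},base=21.)
cv2.imwrite("pics/s8.png",cv2.resize(grab_frame("side")["image"][130:230,260:380],None,fx=4,fy=4))
o=readout.get_obs();print(o["tcp_pos"].round(1))
E
```

```text
t: 33.95
tcp_pos: [505.5, -136.0, 64.5]
tcp_rot: [3.141, 0.0, 1.779]
wrist_force: [0.7, -0.6, 0.0]
width: 70.7
grasp_force: 0.0
t: 34.45
tcp_pos: [505.1, -135.8, 211.0]
tcp_rot: [-3.141, -0.0, 1.779]
wrist_force: [-0.4, 0.0, -0.4]
width: 85.3
grasp_force: 0.0
t: 34.95
tcp_pos: [505.3, -216.0, 303.9]
tcp_rot: [-3.141, -0.001, 1.778]
wrist_force: [-0.7, 0.3, -0.7]
width: 85.3
grasp_force: 0.0
64 cap px [291.3 251.9] 13.9 xyz [ 536.9 -287.9   85. ] enc [ 536.9 -287.9   85. ] z 83.7
80 cap px [292.9 183.4] 15.5 xyz [ 521.1 -212.5  101. ] enc [ 521.1 -212.5  101. ] z 99.7
48 cap px [290.9 308. ] 12.6 xyz [ 553.9 -363.    69. ] enc [ 553.9 -363.    69. ] z 67.7
96 cap px [295.2  98.9] 18.2 xyz [ 505.7 -137.8  117. ] enc [ 505.9 -137.9  117. ] z 115.8
[ 505.3 -215.   303.4]
```

View pics/w8.png

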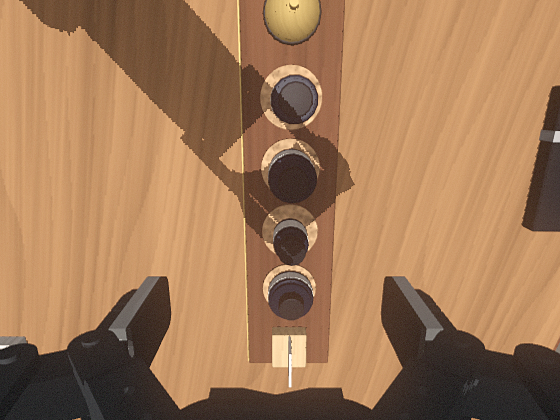

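View pics/s8.png

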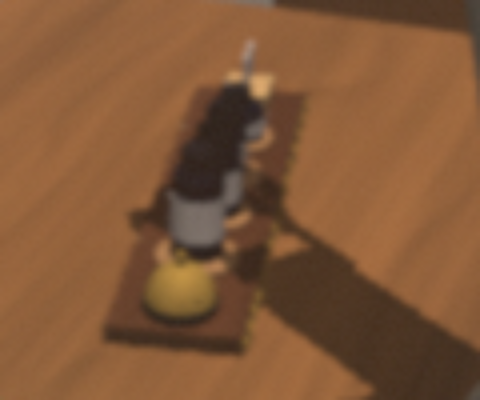

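The wrist view shows all four bottles upright on their pads, at (295,99), (292,175), (291,240) and (291,292). They step down from the bell at (292,12) to the card block at (290,350). Every bottle is within about 3 mm of its pad's centre and nothing else has moved, so I'm handing in.

```bash
python3 -c "
from bench import order
print(order.hand_in())"
```

```text
the job is handed in; nothing more can be done
None
```

I've handed the job in: the four bottles stand upright on the cork pads, tallest next to the bell down to shortest next to the card block, each about 3 mm or less from its pad's centre by my measurements; no verdict came back.

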